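Clear the model maker's gluing jig

TASK

Clear the gluing jig for the next job: first lift the brick-red wall panel out of the jig and stand it on edge, right down in the free middle slot of the drying rack. Then take the brush and sweep all four yellow casting offcuts off the jig's bed into its orange catch tray, using only the brush on them and never touching them with the gripper or arm. Finally stand the brush back upright on its cork mat, and leave the dragon, the paint jar and the two panels already in the rack where they are.

Things in the scene. Friction and masses are not known exactly. Their poses are not given: they have to be found in the camera images.
- jig: Fixed gluing jig: wooden bed block 240 (x) by 180 (y) with an aluminium bed surface 80 above the table, blue fences on three sides and an orange catch tray at the open end. Origin: centre of the block's underside; x points along the bed to the open end, y across it, z up.
- bed_top (a point): Centre of the bed surface, axes as the jig's. Blue fences 10 thick and 30 high stand on the bed at the back (x = -120 to -110) and sides (|y| = 80 to 90): 160 wide inside. The side fences have notches, 12 wide at x = 9 to 21, where the panel stands. No fence at x = +120: there the bed drops sheer into the tray.
- tray_floor (a point): Centre of the catch tray's floor (5 above the table), axes as the jig's. Inside, the tray reaches x = -70 (the bed block's end face) to +70, y = -85 to +85; walls 5 thick; the bed surface is 75 above this point, the tray's rim 55 above it.
- panel: Loose brick-red model wall panel with dark windows: 8 thick (x), 176 long (y), 90 tall (z), 150 g. Origin: centre of its lower edge. Starts on edge across the jig's bed in the two fence notches (lower edge on the bed), with offcuts on both sides of it. Alike either way round.
- rack: Fixed drying rack: light wooden block 134 (x) by 180 (y) by 44 tall with three slots along y, open at both ends, each 14 wide and 34 deep (slot floor at z = 10), centred at x = -48, 0 and +48. Origin: centre of the underside. The middle slot (x = 0) is free; a green and a white panel stand in the outer ones.
- green_panel: Loose green panel standing in the rack's slot at x = -48 or +48: 8 thick (x), 160 long (y), 55 tall. Origin: centre of its lower edge. Leave alone.
- white_panel: Loose white panel standing in the other outer slot, same size and origin as the green one. Leave alone.
- brush: Loose bench brush standing on its bristles on the mat. Origin: centre of the bristle ends, z up the handle. Stiff black bristles 28 (x) by 110 (y), z = 0 to 32; wooden block 30 by 112, z = 32 to 50; upright red handle 26 (x) by 40 (y), z = 50 to 125. The broad sweeping faces look along +x and -x. Alike either way round.
- mat: Fixed cork mat, 80 (x) by 160 (y) by 6 thick, home of the brush. Origin: centre of its underside.
- scrap1: Loose yellow casting offcut, plain bar 62 (x) by 24 by 22 tall, lying on the bed, any yaw. Origin: its centre, 11 above the bed.
- scrap2: Loose yellow casting offcut with a side stub, 60 (x) by 25 by 22 tall. Origin: near its centre, 11 above the bed.
- scrap3: Loose yellow stepped casting offcut, 60 (x) by 22 by 22 tall (half its length is only 12 tall). Origin: its centre, 11 above the bed.
- scrap4: Loose yellow casting offcut with a narrow end, 61 (x) by 24 by 22 tall. Origin: near its centre, 11 above the bed.
- dragon: Loose grey model dragon on a round cork stand, 54 across at the foot, 110 tall, wings 70 across. Origin: centre of the underside. Leave alone.
- paint_jar: Loose paint jar with a white cap, 54 across, 75 tall. Origin: centre of the underside. Leave alone.

How it is judged:
By the outcome, as a careful person would: the job done as asked, in the order asked, and still so for the second after the job is handed in, with the robot touching nothing.
It also fails if it takes over 72 s, if anything falls off the work surface, if the arm or the gripper's body presses on something with over 40 N, if the wrist force passes 120 N, or if a joint passes its speed limit or range.

ROBOT

A 7-joint arm with a two-finger parallel gripper is mounted at the origin on the work surface. World frame = base frame: x ahead of the robot, y to its left, z up, the work surface at z = 0. Lengths are in mm, angles in rad, forces in N, time in s.
With the tool pointing down it reaches from about 400 to 900 mm from the base axis. Payload 5.6 kg.
Tool frame: the origin (TCP) lies midway between the tips of the shut fingers; the grasp point (between the pads) lies 19 mm behind it; z points along the fingers, y is the line along which they close (so a half turn about z gives the same grasp; the last joint's range is limited). The gripper opens to 92 mm and grips with 3 to 60 N. Pads are 20 mm wide; open, the fingers measure 128 mm over their backs; the gripper's body (75 mm by 189 mm) begins 69 mm behind the grasp point.
Start: joints at [-1.254, 0.468, -0.012, 1.603, 0.006, 1.071, -0.056], TCP at [228.898, 608.371, 214.592] pointing down, gripper open.
Joint ranges: [-2.53, 2.53], [-0.31, 2.02], [-1.57, 1.55], [0.28, 2.44], [-1.29, 4.43], [0.15, 1.84], [-2.92, 2.92]. Speed limits (rad/s): [2.57, 2.57, 3.14, 3.14, 3.14, 3.14, 3.14].

INTERFACE

Orientations are given as a unit quaternion [w, x, y, z].
In Python, from rig import telemetry, read_camera, camera_model, order, cut_out, tip_of gives the robot as it stands. The module is installed in compiled form; this text tells all that it offers.
- The arm moves only by the tool carry_out, never from a script. Its argument "targets" is a list of rows, each an object of numbers: "grip": the opening, from -1 (shut) to 1 (fully open); "dx", "dy", "dz": the shift along the world's x, y, z scaled (see below); "roll": the turn about the world's z scaled (see below). In form: [{"grip": .., "dx": .., "dy": .., "dz": .., "roll": ..}, ...]. A call has 1 to 5 rows; each row is the pose to reach, as a shift and turn from the pose commanded when the call began, turning the shorter way round; what a row does not reach only later rows make up. The controller multiplies each number of a shift by 10 cm and each number of a turn by pi rad. A row lasts 1/10 s, in which the tool goes at most 50 mm and 8.59 degrees, less where a joint would pass 70% of its speed; a pose out of reach is approached as far as the arm can. A call with a number of a shift or a turn outside -1 to 1 is refused whole. A call with a gripper value outside its range is refused whole. The fingers move at their own pace and stop on an object; "newtons" is the grip in N (left out, the last holds). Time passes only in rows, so rows that repeat a pose let the fingers close. It gives the time, the measured TCP pose, the force, the opening and the grip force at its end, in the units of the state.
- telemetry.state(): the state, without advancing time (a new reading comes with each control period).
- read_camera(name): name is "side" or "top"; returns the picture (400x640x3 uint8, blue, green, red); there is no depth.
- camera_model(name): a dict with "fx", "fy", "cx", "cy" (pixels), "position" and "orientation" of the camera in the world. Camera axes: x right, y up, looking along -z (the intrinsics and any distortion apply to the point x, -y, -z); pixel columns grow to the right and rows downward; lengths in mm; the calibration is good to about 2 mm. A picture is of the moment at which its call begins. camera_model takes no time and is no camera call.
- order.job_done(): hands the job in; it is judged then, once.
Trained networks look in the newest picture that a camera, given by its name, has taken for a name from the list of things; names that differ only in an ending like _2 or _b are one class to them, and where a whole thing is asked for, a point or a joint stands for the part that bears it (a point fixed in the world has none). Each returns a list of dicts, best first, with "conf" (0 to 1); they miss things now and then, are a little off and sometimes report something else, mostly with a low value. They report only what shows in the picture. A call takes as long as a camera call.
- cut_out(camera, query): "region" (400x640 bool, what is visible of it) and "point" ([row, column] in pixels, amid what is visible of it).
- tip_of(camera, query): "point" ([row, column] in pixels: a listed point, or the origin of a listed thing).
The state is a dict: "time": time; "joints": joint angles; "dq": joint speeds; "joint_efforts": joint torques, N m; "tcp_pos": TCP position; "orientation": TCP orientation; "force": force on the tool from outside, world axes, zero at the start; "ft_torque": the same for the moment, N m; "finger_gap": opening from 0.0 (shut) to 1.0 (fully open); "finger_force": force on a finger pad.
Only numpy, scipy, OpenCV 4.12 (cv2) and the standard library are available. Lean on these libraries where they do the work, as an engineer would, in place of code of your own. Each camera call takes 0.05 s, during which the arm holds its last target. There are 200 camera calls.

## Working session

There is one attempt and no reset: what is moved stays moved. The work goes in short steps, Python scripts to look and compute and a tool call to move; the robot and the scene stay as the last step left them, time stands still between calls to the robot, and variables do not carry over. Pictures are saved under pics/ and viewed, at most 10 in all, crops included, and the job is handed in when it is done.

Besides the shell and the picture viewer there is one more tool, called after "Call:" as name(argument=value, ...), one argument or row to a line, values as JSON. carry_out: Moves the arm, as the interface text tells. Shifts and turns lie within -1 to 1; 1 stands for 10 cm of shift or pi rad of turn. Its arguments: {"type":"object","properties":{"targets":{"type":"array","items":{"type":"object","properties":{"grip":{"type":"number"},"dx":{"type":"number"},"dy":{"type":"number"},"dz":{"type":"number"},"roll":{"type":"number"}}}},"newtons":{"type":"number"}},"required":["targets"]}

```bash
mkdir -p pics; cat > h.py <<'E'
import numpy as np, cv2
from scipy.spatial.transform import Rotation as R
from rig import telemetry, read_camera, camera_model, order, cut_out, tip_of
def cam(n):
    m=camera_model(n); q=m['orientation']; return m,R.from_quat([q[1],q[2],q[3],q[0]]).as_matrix(),np.array(m['position'])
def at_z(n,pt,z):
    m,r,p=cam(n); v,u=pt
    d=r@np.array([(u-m['cx'])/m['fx'],-(v-m['cy'])/m['fy'],-1.]); return p+d*(z-p[2])/d[2]
def proj(n,X):
    m,r,p=cam(n); c=r.T@(np.array(X,float)-p); return [m['cy']+m['fy']*c[1]/c[2]*1.0 , m['cx']-m['fx']*c[0]/c[2]]
def two(pa,pb):
    A=[];b=[]
    for n,pt in (('side',pa),('top',pb)):
        m,r,p=cam(n); d=r@np.array([(pt[1]-m['cx'])/m['fx'],-(pt[0]-m['cy'])/m['fy'],-1.]); d/=np.linalg.norm(d)
        P=np.eye(3)-np.outer(d,d); A.append(P); b.append(P@p)
    return np.linalg.lstsq(np.vstack(A),np.hstack(b),rcond=None)[0]
E
python3 - <<'E'
from h import *
np.set_printoptions(precision=1,suppress=True)
for n in('side','top'):
    im=read_camera(n); cv2.imwrite(f'pics/{n}0.png',im); print(n,camera_model(n))
Z=dict(jig=0,bed_top=80,tray_floor=5,panel=80,rack=0,brush=6,mat=0,scrap1=91,scrap2=91,scrap3=91,scrap4=91,dragon=0,paint_jar=0,green_panel=10,white_panel=10)
for q,z in Z.items():
    for n in('top','side'):
        r=tip_of(n,q)
        for d in r[:2]: print(q,n,round(d['conf'],2),np.array(d['point']),at_z(n,d['point'],z))
print(telemetry.state())
E
```

```text
side {'fx': 447.46846856454783, 'fy': 447.46846856454783, 'cx': 319.16579835500295, 'cy': 195.72265864651965, 'position': array([497. , 923.1, 707.6]), 'orientation': array([-0. , -0. ,  0.5,  0.9])}
top {'fx': 460.52461937000413, 'fy': 460.52461937000413, 'cx': 321.37355019758326, 'cy': 198.10584271491834, 'position': array([ 379.3,  -13.7, 1081.4]), 'orientation': array([ 0.7,  0.1, -0.1, -0.7])}
jig top 0.71 [194.1 315.2] [554.4  12.4   0. ]
jig side 0.77 [224.5 309.3] [561.3  -1.4   0. ]
bed_top top 0.96 [189.2 316.6] [552.4   7.7  80. ]
bed_top top 0.54 [196.6 318.8] [536.    2.4  80. ]
bed_top side 0.69 [187.8 286.3] [622.3 -51.9  80. ]
bed_top side 0.67 [202.  310.4] [556.3  11.6  80. ]
tray_floor top 0.94 [119.1 317.2] [738.1  12.2   5. ]
tray_floor top 0.31 [217.  471.1] [ 507.5 -354.7    5. ]
tray_floor side 0.63 [225.2 236.4] [748.8  13.1   5. ]
panel top 0.61 [179.8 314.7] [573.4  12.4  80. ]
panel side 0.84 [201.6 303.6] [573.2  10.2  80. ]
rack top 0.83 [197.4 468.7] [ 554.8 -351.7    0. ]
rack side 0.78 [157.4 316.2] [ 558.4 -362.2    0. ]
rack side 0.23 [207.6 287.3] 
[... 1336 characters left out ...]

green_panel side 0.67 [156.2 303.9] [ 597.7 -351.2   10. ]
white_panel top 0.97 [215.9 471.2] [ 509.5 -353.4   10. ]
white_panel top 0.18 [160.9 302.5] [632.2  44.5  10. ]
white_panel side 0.61 [155.4 333.6] [ 501.6 -358.8   10. ]
white_panel side 0.51 [335.3 307.1] [545.5 360.   10. ]
{'time': 1.6, 'joints': array([-1.3,  0.5, -0. ,  1.6,  0. ,  1.1, -0.1]), 'dq': array([ 0.,  0., -0., -0., -0.,  0., -0.]), 'joint_efforts': array([ -0. , -52. ,  -0. , -24.4,  -0.1,   0. ,   0. ]), 'tcp_pos': array([228.9, 608.4, 214.6]), 'orientation': array([0. , 0.2, 1. , 0. ]), 'force': array([ 0.4, -0. , -0.7]), 'ft_torque': array([-0.,  0.,  0.]), 'finger_force': 0.0, 'finger_gap': 0.9963936780848586}
```

View pics/top0.png

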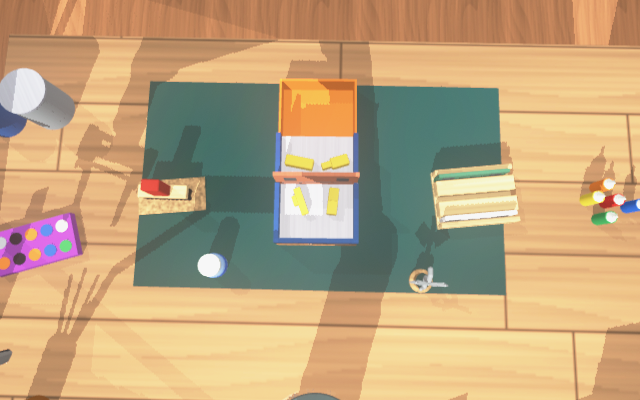

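View pics/side0.png

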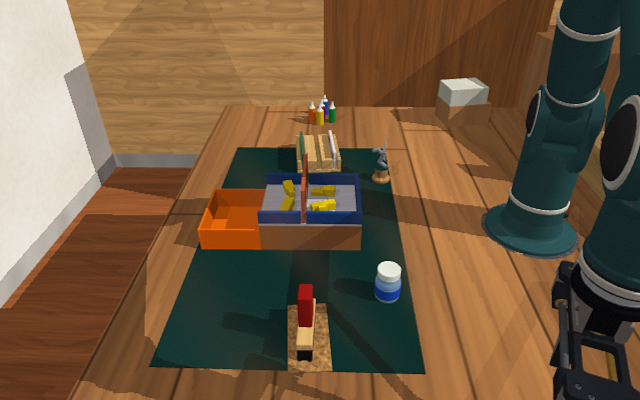

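Top view: the panel spans the jig at about (178, 316), with two offcuts on each side. The brush is at (190, 165) and the rack, slightly turned, at (197, 470). The dragon is at (281, 422) and the jar at (265, 211). I'll fit exact poses from the silhouettes.

```bash
cat > fit.py <<'E'
from h import *
from scipy.optimize import minimize
def box(x0,x1,y0,y1,z0,z1): return np.array([[x,y,z] for x in(x0,x1) for y in(y0,y1) for z in(z0,z1)],float)
def render(n,boxes,p,z,S=4):
    m,r,c=cam(n); im=np.zeros((400*S,640*S),np.uint8); cs,sn=np.cos(p[2]),np.sin(p[2])
    for b in boxes:
        X=np.c_[p[0]+cs*b[:,0]-sn*b[:,1],p[1]+sn*b[:,0]+cs*b[:,1],b[:,2]+z]; q=(X-c)@r
        uv=np.c_[m['cx']+m['fx']*q[:,0]/-q[:,2],m['cy']+m['fy']*-q[:,1]/-q[:,2]]
        h=cv2.convexHull(((uv+.5)*S).astype(np.float32)).astype(np.int32); cv2.fillConvexPoly(im,h,255)
    return cv2.resize(im,(640,400),interpolation=cv2.INTER_AREA)/255.
def fit(masks,boxes,z,p0):
    def f(v):
        p=[p0[0]+v[0]*10,p0[1]+v[1]*10,p0[2]+v[2]*.1]
        return sum(np.abs(render(n,boxes,p,z)-m).sum()/m.sum() for n,m in masks.items())
    best=min((minimize(f,[0,0,a],method='Nelder-Mead',options=dict(initial_simplex=np.array([[0,0,a],[1,0,a],[0,1,a],[0,0,a+.8]]),xatol=.01,fatol=1e-4)) for a in(-.8,0.,.8)),key=lambda r:r.fun)
    v=best.x; return p0[0]+v[0]*10,p0[1]+v[1]*10,p0[2]+v[2]*.1,best.fun
def mask(n,qs,minc=.4):
    m=np.zeros((400,640),bool)
    for q in qs:
        r=cut_out(n,q)
        if r and r[0]['conf']>minc: m|=r[0]['region']
        else: print('no',n,q)
    return m.astype(float)
BR=[box(-14,14,-55,55,0,32),box(-15,15,-56,56,32,50),box(-13,13,-20,20,50,125)]
PAN=[box(-4,4,-88,88,0,90)]
E
python3 - <<'E'
from fit import *
np.set_printoptions(precision=3,suppress=True)
J=[box(-120,-110,-90,90,0,110),box(-120,120,-90,-80,0,110),box(-120,120,80,90,0,110),box(-120,120,-90,90,0,80),box(120,265,-90,90,0,60)]
RK=[box(-67,67,-90,90,0,44)]
G=[box(-4,4,-80,80,0,55)]
for nm,qs,b,z,p0 in [('brush',['brush'],BR,6,(537,355,0)),('panel',['panel'],PAN,80,(573,11,0)),
  ('jig',['jig','panel','tray_floor'],J+[x+[15,0,80] for x in PAN],0,(555,10,0)),
  ('rack',['rack','green_panel','white_panel'],RK+[box(-52,-44,-80,80,10,65),box(44,52,-80,80,10,65)],0,(555,-352,0)),
  ('mat',['mat','brush'],[box(-40,40,-80,80,0,6)],0,(540,350,0)),
  ('dragon',['dragon'],[box(-27,27,-27,27,0,8)],0,(356,-222,0)),('jar',['paint_jar'],[box(-24,24,-24,24,0,75)],0,(382,236,0))]:
    ms={n:mask(n,qs) for n in('top','side')}
    ms={n:m for n,m in ms.items() if m.sum()>0}
    print(nm,{n:m.sum() for n,m in ms.items()})
    if nm not in('dragon',):
        bb=b+([x@np.eye(3) for x in BR] if nm=='mat' else [])
        print(np.array(fit(ms,bb,z,p0)), [np.array(fit({n:m},bb,z,p0)) for n,m in ms.items()])
s=telemetry.state(); print(s['time'],s['orientation'],s['tcp_pos'])
E
```

```text
no side brush
brush {'top': np.float64(898.0)}
[545.309 359.502  -0.031   0.083] [array([545.309, 359.502,  -0.031,   0.083])]
panel {'top': np.float64(1013.0), 'side': np.float64(385.0)}
[569.276   8.214   0.019   0.272] [array([567.809,   8.532,   0.007,   0.079]), array([569.858,   5.882,   0.014,   0.122])]
jig {'top': np.float64(12501.0), 'side': np.float64(10366.0)}
[553.594   7.883   0.012   0.2  ] [array([552.83 ,   7.272,   0.018,   0.102]), array([554.633,   7.47 ,   0.018,   0.093])]
rack {'top': np.float64(4851.0), 'side': np.float64(2695.0)}
[ 554.499 -357.286    0.111    0.632] [array([ 552.993, -357.184,    0.112,    0.04 ]), array([ 555.499, -358.633,    0.104,    0.582])]
no side brush
mat {'top': np.float64(2240.0), 'side': np.float64(1932.0)}
[543.586 353.662   0.093   0.759] [array([542.471, 353.298,   0.084,   0.054]), array([543.696, 353.743,   0.095,   0.694])]
dragon {'top': np.float64(502.0), 'side': np.float64(349.0)}
jar {'top': np.float64(11135.0), 'side': np.float64(965.0)}
[383.966 240.299  -0.103   1.196] [array([465.081,  69.83 ,  -0.234,   0.948]), array([384.125, 241.261,  -0.063,   0.137])]
2.8 [0.    0.179 0.984 0.   ] [228.903 608.373 214.603]
```

Call:
carry_out(
  targets=[
    {"grip": 1,"dx": 0.565,"dy": -1,"dz": 0,"roll": -0.0635},
    {"grip": 1,"dx": 0.565,"dy": -1,"dz": 0,"roll": -0.0635},
    {"grip": 1,"dx": 0.565,"dy": -1,"dz": 0,"roll": -0.0635},
  ],
)

```text
time: 3.1
tcp_pos: [289.2, 503.7, 214.7]
orientation: [0.001, 0.279, 0.96, -0.001]
force: [0.5, -0.7, 0.5]
finger_gap: 0.999
finger_force: 0.0
```

Call:
carry_out(
  targets=[
    {"grip": 1,"dx": 0.565,"dy": -1,"dz": 0,"roll": -0.0635},
    {"grip": 1,"dx": 0.565,"dy": -1,"dz": 0,"roll": -0.0635},
    {"grip": 1,"dx": 0.565,"dy": -1,"dz": 0,"roll": -0.0635},
  ],
)

```text
time: 3.4
tcp_pos: [344.9, 404.0, 214.9]
orientation: [0.001, 0.373, 0.928, -0.0]
force: [0.3, -0.2, -0.4]
finger_gap: 1.003
finger_force: 0.0
```

Call:
carry_out(
  targets=[
    {"grip": 1,"dx": 0.565,"dy": -1,"dz": 0,"roll": -0.0635},
    {"grip": 1,"dx": 0.565,"dy": -1,"dz": 0,"roll": -0.0635},
    {"grip": 1,"dx": 0.565,"dy": -1,"dz": 0,"roll": -0.0635},
  ],
)

```text
time: 3.7
tcp_pos: [400.9, 304.4, 215.0]
orientation: [0.001, 0.464, 0.886, -0.0]
force: [0.4, 0.0, 0.2]
finger_gap: 1.001
finger_force: 0.0
```

Call:
carry_out(
  targets=[
    {"grip": 1,"dx": 0.565,"dy": -1,"dz": 0,"roll": -0.0635},
    {"grip": 1,"dx": 0.565,"dy": -1,"dz": 0,"roll": -0.0635},
    {"grip": 1,"dx": 0.565,"dy": -1,"dz": 0,"roll": -0.0635},
  ],
)

```text
time: 4.0
tcp_pos: [457.4, 204.3, 215.1]
orientation: [0.001, 0.55, 0.835, 0.0]
force: [-0.6, -1.1, 0.3]
finger_gap: 0.997
finger_force: 0.0
```

Call:
carry_out(
  targets=[
    {"grip": 1,"dx": 0.565,"dy": -1,"dz": 0,"roll": -0.0635},
    {"grip": 1,"dx": 0.565,"dy": -1,"dz": 0,"roll": -0.0635},
    {"grip": 1,"dx": 0.565,"dy": -1,"dz": 0,"roll": -0.0635},
  ],
)

```text
time: 4.3
tcp_pos: [513.9, 104.0, 215.2]
orientation: [0.001, 0.63, 0.777, 0.0]
force: [-0.7, 1.5, -0.2]
finger_gap: 0.999
finger_force: 0.0
```

Call:
carry_out(
  targets=[
    {"grip": 1,"dx": 0.565,"dy": -1,"dz": 0,"roll": -0.0635},
    {"grip": 1,"dx": 0.565,"dy": -1,"dz": 0,"roll": -0.0635},
    {"grip": 1,"dx": 0.565,"dy": -1,"dz": 0,"roll": -0.0635},
    {"grip": 1,"dx": 0.565,"dy": -1,"dz": 0,"roll": -0.0635},
  ],
)

```text
time: 4.7
tcp_pos: [568.9, 6.5, 214.5]
orientation: [0.001, 0.703, 0.711, -0.0]
force: [-0.0, -0.1, -0.1]
finger_gap: 1.001
finger_force: 0.0
```

Call:
carry_out(
  targets=[
    {"grip": 1,"dz": -0.4},
    {"grip": 1,"dz": -0.7},
    {"grip": 1,"dz": -0.82},
    {"grip": 1,"dz": -0.82},
  ],
)

```text
$.targets[0]: bad value
```

Call:
carry_out(
  targets=[
    {"grip": -1},
    {"grip": -1},
    {"grip": -1},
    {"grip": -1},
    {"grip": -1},
  ],
  newtons=30,
)

```text
$.targets[0]: bad value
```

Call:
carry_out(
  targets=[
    {"grip": -1},
    {"grip": -1},
    {"grip": -1},
    {"grip": -1},
    {"grip": -1},
  ],
)

```text
$.targets[0]: bad value
```

All keys are required.

Call:
carry_out(
  targets=[
    {"grip": 1,"dx": 0,"dy": 0,"dz": -0.4,"roll": 0},
    {"grip": 1,"dx": 0,"dy": 0,"dz": -0.7,"roll": 0},
    {"grip": 1,"dx": 0,"dy": 0,"dz": -0.82,"roll": 0},
    {"grip": 1,"dx": 0,"dy": 0,"dz": -0.82,"roll": 0},
  ],
)

```text
time: 5.1
tcp_pos: [566.5, 10.4, 131.2]
orientation: [-0.001, 0.701, 0.713, -0.001]
force: [1.1, 0.3, -0.2]
finger_gap: 1.0
finger_force: 0.0
```

Call:
carry_out(
  targets=[
    {"grip": -1,"dx": 0,"dy": 0,"dz": 0,"roll": 0},
    {"grip": -1,"dx": 0,"dy": 0,"dz": 0,"roll": 0},
    {"grip": -1,"dx": 0,"dy": 0,"dz": 0,"roll": 0},
    {"grip": -1,"dx": 0,"dy": 0,"dz": 0,"roll": 0},
    {"grip": -1,"dx": 0,"dy": 0,"dz": 0,"roll": 0},
  ],
  newtons=30,
)

```text
time: 5.6
tcp_pos: [568.1, 8.4, 133.1]
orientation: [0.0, 0.702, 0.712, 0.0]
force: [-0.1, 0.2, 0.3]
finger_gap: 0.59
finger_force: 0.0
```

Call:
carry_out(
  targets=[
    {"grip": -1,"dx": 0,"dy": 0,"dz": 0,"roll": 0},
    {"grip": -1,"dx": 0,"dy": 0,"dz": 0,"roll": 0},
    {"grip": -1,"dx": 0,"dy": 0,"dz": 0,"roll": 0},
    {"grip": -1,"dx": 0,"dy": 0,"dz": 0,"roll": 0},
    {"grip": -1,"dx": 0,"dy": 0,"dz": 0,"roll": 0},
  ],
)

```text
time: 6.1
tcp_pos: [567.9, 8.3, 132.6]
orientation: [0.0, 0.702, 0.712, -0.0]
force: [0.6, -0.0, -0.5]
finger_gap: 0.152
finger_force: 0.0
```

Call:
carry_out(
  targets=[
    {"grip": -1,"dx": 0,"dy": 0,"dz": 0,"roll": 0},
    {"grip": -1,"dx": 0,"dy": 0,"dz": 0,"roll": 0},
    {"grip": -1,"dx": 0,"dy": 0,"dz": 0,"roll": 0},
    {"grip": -1,"dx": 0,"dy": 0,"dz": 0,"roll": 0},
  ],
)

```text
time: 6.5
tcp_pos: [567.8, 8.3, 132.5]
orientation: [-0.0, 0.702, 0.712, -0.0]
force: [-0.4, 0.3, -2.0]
finger_gap: 0.086
finger_force: 30.0
```

Call:
carry_out(
  targets=[
    {"grip": -1,"dx": 0,"dy": 0,"dz": 0.1,"roll": 0},
    {"grip": -1,"dx": 0,"dy": 0,"dz": 0.3,"roll": 0},
    {"grip": -1,"dx": 0,"dy": 0,"dz": 0.5,"roll": 0},
    {"grip": -1,"dx": 0,"dy": 0,"dz": 0.7,"roll": 0},
    {"grip": -1,"dx": 0,"dy": 0,"dz": 0.8,"roll": 0},
  ],
)

```text
time: 7.0
tcp_pos: [568.7, 8.3, 214.9]
orientation: [0.001, 0.702, 0.712, 0.001]
force: [0.1, -0.0, -1.2]
finger_gap: 0.082
finger_force: 30.0
```

Call:
carry_out(
  targets=[
    {"grip": -1,"dx": -0.035,"dy": -0.3,"dz": 0,"roll": 0.0077},
    {"grip": -1,"dx": -0.035,"dy": -0.65,"dz": 0,"roll": 0.0077},
    {"grip": -1,"dx": -0.035,"dy": -0.915,"dz": 0,"roll": 0.0077},
  ],
)

```text
time: 7.3
tcp_pos: [563.9, -85.0, 212.9]
orientation: [0.0, 0.694, 0.72, -0.0]
force: [0.4, -0.0, -1.4]
finger_gap: 0.082
finger_force: 30.0
```

Call:
carry_out(
  targets=[
    {"grip": -1,"dx": -0.035,"dy": -0.3,"dz": 0,"roll": 0.0077},
    {"grip": -1,"dx": -0.035,"dy": -0.65,"dz": 0,"roll": 0.0077},
    {"grip": -1,"dx": -0.035,"dy": -0.915,"dz": 0,"roll": 0.0077},
  ],
)

```text
time: 7.6
tcp_pos: [560.2, -176.9, 212.7]
orientation: [0.0, 0.685, 0.728, -0.0]
force: [0.1, 0.3, -1.5]
finger_gap: 0.085
finger_force: 30.0
```

Call:
carry_out(
  targets=[
    {"grip": -1,"dx": -0.035,"dy": -0.3,"dz": 0,"roll": 0.0077},
    {"grip": -1,"dx": -0.035,"dy": -0.65,"dz": 0,"roll": 0.0077},
    {"grip": -1,"dx": -0.035,"dy": -0.915,"dz": 0,"roll": 0.0077},
  ],
)

```text
time: 7.9
tcp_pos: [556.6, -268.3, 212.6]
orientation: [-0.0, 0.676, 0.737, -0.0]
force: [-0.1, -0.7, -1.1]
finger_gap: 0.086
finger_force: 30.0
```

Call:
carry_out(
  targets=[
    {"grip": -1,"dx": -0.035,"dy": -0.3,"dz": 0,"roll": 0.0077},
    {"grip": -1,"dx": -0.035,"dy": -0.65,"dz": 0,"roll": 0.0077},
    {"grip": -1,"dx": -0.035,"dy": -0.915,"dz": 0,"roll": 0.0077},
    {"grip": -1,"dx": -0.035,"dy": -0.915,"dz": 0,"roll": 0.0077},
    {"grip": -1,"dx": -0.035,"dy": -0.915,"dz": 0,"roll": 0.0077},
  ],
)

```text
time: 8.4
tcp_pos: [553.4, -357.7, 212.1]
orientation: [-0.001, 0.667, 0.745, -0.0]
force: [-0.4, -0.0, -1.7]
finger_gap: 0.084
finger_force: 30.0
```

```bash
python3 - <<'E'
from fit import *
np.set_printoptions(precision=3,suppress=True)
ims={n:read_camera(n) for n in('top','side')}
for n in ims: cv2.imwrite(f'pics/{n}1.png',ims[n])
cv2.imwrite('pics/c1.png',np.hstack([cv2.resize(ims['side'][60:220,230:430],None,fx=2,fy=2),cv2.resize(ims['top'][120:280,390:590],None,fx=2,fy=2)]))
s=telemetry.state(); print(s['time'],s['tcp_pos'],s['orientation'])
for n in ims:
    r=cut_out(n,'panel')
    for d in r[:2]: print(n,d['conf'],d['region'].sum(),fit({n:d['region']*1.},PAN,s['tcp_pos'][2]-53,(s['tcp_pos'][0],s['tcp_pos'][1],.11)))
E
```

```text
8.5 [ 554.297 -355.896  212.258] [-0.001  0.666  0.746  0.   ]
top 0.65 504 (np.float64(553.7435303640401), np.float64(-339.57100723084034), np.float64(0.22389471660982835), np.float64(1.1205415499533147))
side 0.78 193 (np.float64(552.2785014278626), np.float64(-346.6496183786662), np.float64(0.09383347939846567), np.float64(0.3265467845169156))
side 0.52 1338 (np.float64(565.8491116590548), np.float64(-361.76895738454834), np.float64(0.055239462141611205), np.float64(1.1112986898795394))
```

View pics/c1.png

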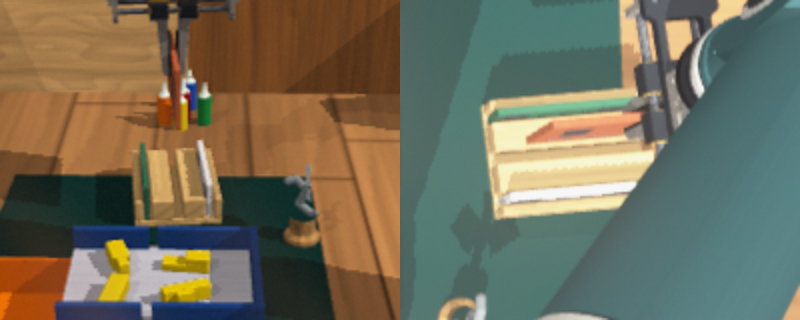

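The panel is held above the middle slot. Crop positions are the panel at (178, 90) and the slot at about (175, 185). I'll lower it to just above the rack and check.

Call:
carry_out(
  targets=[
    {"grip": -1,"dx": 0,"dy": 0,"dz": -0.3,"roll": 0},
    {"grip": -1,"dx": 0,"dy": 0,"dz": -0.6,"roll": 0},
    {"grip": -1,"dx": 0,"dy": 0,"dz": -0.9,"roll": 0},
    {"grip": -1,"dx": 0,"dy": 0,"dz": -1,"roll": 0},
    {"grip": -1,"dx": 0,"dy": 0,"dz": -1,"roll": 0},
  ],
)

```text
time: 9.1
tcp_pos: [553.5, -356.3, 111.3]
orientation: [-0.001, 0.666, 0.746, -0.0]
force: [0.5, 0.5, -1.4]
finger_gap: 0.083
finger_force: 30.0
```

Call:
carry_out(
  targets=[
    {"grip": -1,"dx": 0,"dy": 0,"dz": -0.08,"roll": 0},
    {"grip": -1,"dx": 0,"dy": 0,"dz": -0.08,"roll": 0},
    {"grip": -1,"dx": 0,"dy": 0,"dz": -0.08,"roll": 0},
  ],
)

```text
time: 9.4
tcp_pos: [554.4, -357.9, 105.6]
orientation: [0.001, 0.667, 0.745, 0.0]
force: [-0.8, 0.4, -1.0]
finger_gap: 0.086
finger_force: 30.0
```

```bash
python3 - <<'E'
from fit import *
im=read_camera('side'); t=read_camera('top')
cv2.imwrite('pics/c2.png',np.hstack([cv2.resize(im[95:180,270:360],(540,510),interpolation=cv2.INTER_CUBIC),cv2.resize(t[150:236,425:467],(250,510),interpolation=cv2.INTER_CUBIC)]))
s=telemetry.state(); print(s['tcp_pos'],s['orientation'],s['force'])
E
```

```text
[ 554.36334485 -357.91235055  105.53821081] [7.36548726e-04 6.66884730e-01 7.45160493e-01 2.32455821e-04] [-0.69785101 -0.03538559 -1.93435767]
```

View pics/c2.png

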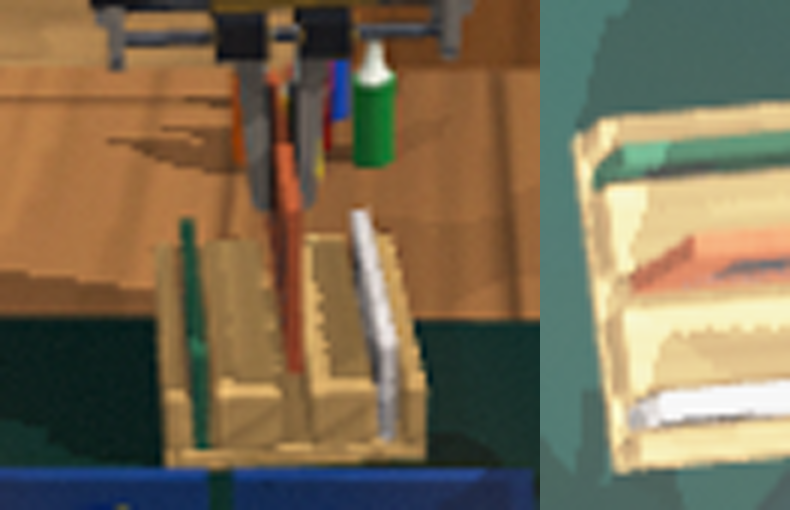

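The panel's lower end at (294, 370) lines up with the middle slot, which spans 282–314 at its lip. Inserting.

Call:
carry_out(
  targets=[
    {"grip": -1,"dx": 0.005,"dy": 0,"dz": -0.08,"roll": 0},
    {"grip": -1,"dx": 0.005,"dy": 0,"dz": -0.16,"roll": 0},
    {"grip": -1,"dx": 0.005,"dy": 0,"dz": -0.24,"roll": 0},
    {"grip": -1,"dx": 0.005,"dy": 0,"dz": -0.32,"roll": 0},
    {"grip": -1,"dx": 0.005,"dy": 0,"dz": -0.38,"roll": 0},
  ],
)

```text
time: 10.0
tcp_pos: [554.0, -357.4, 65.3]
orientation: [-0.001, 0.667, 0.745, -0.0]
force: [0.5, 1.1, -1.7]
finger_gap: 0.084
finger_force: 30.0
```

Call:
carry_out(
  targets=[
    {"grip": -1,"dx": 0,"dy": 0,"dz": -0.02,"roll": 0},
    {"grip": -1,"dx": 0,"dy": 0,"dz": -0.035,"roll": 0},
    {"grip": -1,"dx": 0,"dy": 0,"dz": -0.035,"roll": 0},
  ],
)

```text
time: 10.3
tcp_pos: [554.4, -357.7, 63.0]
orientation: [0.0, 0.667, 0.745, -0.0]
force: [0.1, 0.5, -1.3]
finger_gap: 0.085
finger_force: 30.0
```

Call:
carry_out(
  targets=[
    {"grip": -1,"dx": 0,"dy": 0,"dz": -0.01,"roll": 0},
    {"grip": -1,"dx": 0,"dy": 0,"dz": -0.01,"roll": 0},
    {"grip": -0.45,"dx": 0,"dy": 0,"dz": -0.01,"roll": 0},
    {"grip": -0.45,"dx": 0,"dy": 0,"dz": -0.01,"roll": 0},
    {"grip": -0.45,"dx": 0,"dy": 0,"dz": -0.01,"roll": 0},
  ],
)

```text
time: 10.8
tcp_pos: [554.5, -357.6, 62.3]
orientation: [0.0, 0.667, 0.745, 0.0]
force: [-0.4, 0.6, 0.3]
finger_gap: 0.272
finger_force: 0.0
```

Call:
carry_out(
  targets=[
    {"grip": -0.45,"dx": 0,"dy": 0,"dz": 0.1,"roll": 0},
    {"grip": -0.45,"dx": 0,"dy": 0,"dz": 0.3,"roll": 0},
    {"grip": -0.45,"dx": 0,"dy": 0,"dz": 0.6,"roll": 0},
    {"grip": -0.45,"dx": 0,"dy": 0,"dz": 1,"roll": 0},
  ],
)

```text
time: 11.2
tcp_pos: [553.5, -357.1, 162.4]
orientation: [-0.001, 0.667, 0.745, -0.0]
force: [0.6, -0.3, -0.2]
finger_gap: 0.271
finger_force: 0.0
```

Call:
carry_out(
  targets=[
    {"grip": -0.45,"dx": 0,"dy": 0.4,"dz": 0.5,"roll": 0},
    {"grip": -0.45,"dx": 0,"dy": 0.8,"dz": 0.5,"roll": 0},
    {"grip": 0,"dx": 0,"dy": 1,"dz": 0.5,"roll": -0.02},
    {"grip": 0,"dx": 0,"dy": 1,"dz": 0.5,"roll": -0.02},
  ],
)

```text
time: 11.6
tcp_pos: [555.7, -253.5, 213.4]
orientation: [0.0, 0.688, 0.726, 0.001]
force: [-0.3, -0.2, -0.4]
finger_gap: 0.429
finger_force: 0.0
```

Call:
carry_out(
  targets=[
    {"grip": 0,"dx": 0,"dy": 1,"dz": 0,"roll": -0.025},
    {"grip": 0,"dx": 0,"dy": 1,"dz": 0,"roll": -0.025},
    {"grip": 0,"dx": 0,"dy": 1,"dz": 0,"roll": -0.025},
  ],
)

```text
time: 11.9
tcp_pos: [555.2, -150.8, 211.8]
orientation: [-0.002, 0.714, 0.7, 0.001]
force: [0.6, -0.3, 0.4]
finger_gap: 0.497
finger_force: 0.0
```

Call:
carry_out(
  targets=[
    {"grip": 0,"dx": 0,"dy": 1,"dz": 0,"roll": 0},
    {"grip": 0,"dx": 0,"dy": 1,"dz": 0,"roll": 0},
    {"grip": 0,"dx": 0,"dy": 1,"dz": 0,"roll": 0},
  ],
)

```text
time: 12.2
tcp_pos: [554.9, -51.1, 211.8]
orientation: [-0.001, 0.714, 0.7, 0.001]
force: [-0.2, 0.1, -0.4]
finger_gap: 0.499
finger_force: 0.0
```

```bash
python3 - <<'E'
from fit import *
im=read_camera('side'); t=read_camera('top')
cv2.imwrite('pics/c3.png',np.hstack([cv2.resize(im[105:380,250:400],(327,600),interpolation=cv2.INTER_CUBIC),cv2.resize(t[150:236,425:525],(470,600),interpolation=cv2.INTER_CUBIC)]))
s=telemetry.state(); print(s['time'],s['tcp_pos'],s['orientation'],s['force'])
print('panel',fit({'top':mask('top',['panel'])},PAN,10,(554,-357,.11)),fit({'side':mask('side',['panel'])},PAN,10,(554,-357,.11)))
for n in('side','top'):
    for d in cut_out(n,'brush')[:2]: print(n,d['conf'],d['region'].sum(),fit({n:d['region']*1.},BR,6,(545,358,0.)))
E
```

```text
12.3 [554.65694634 -57.84840543 212.29521946] [ 3.39134244e-04  7.17070411e-01  6.97000627e-01 -1.91545500e-04] [ 0.71085312 -0.76127535 -0.32933768]
panel (np.float64(553.7490820684554), np.float64(-359.1873469020987), np.float64(0.12294944834413538), np.float64(0.33369239976062237)) (np.float64(555.6637675290459), np.float64(-360.5582145799407), np.float64(0.11033986443442914), np.float64(0.20840336134453777))
side 0.75 1219 (np.float64(546.6189648257114), np.float64(357.71350744180336), np.float64(0.02258948487026212), np.float64(0.1128054174910325))
side 0.34 10140 (np.float64(743.7177811680489), np.float64(90.33979953184803), np.float64(1.5967882144717374), np.float64(0.8339401322659242))
top 0.58 856 (np.float64(544.3786949809089), np.float64(359.4811023295974), np.float64(-0.05874940393938493), np.float64(0.13052043247205425))
top 0.16 741 (np.float64(565.8230452674898), np.float64(356.12757201646093), np.float64(-0.49069958847736644), np.float64(1.9860178349342434))
```

View pics/c3.png

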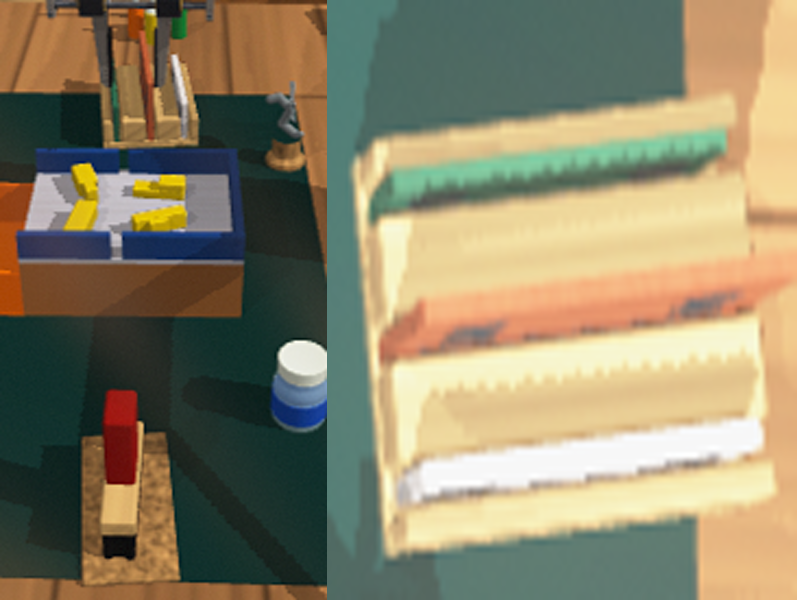

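The red panel stands fully in the middle slot, between the green and white panels (right crop, about (580, 310)). The brush stands on its mat, with the handle at (120, 435) in the left crop. Now going for the brush.

Call:
carry_out(
  targets=[
    {"grip": 1,"dx": -0.018,"dy": 0.833,"dz": 0,"roll": 0},
    {"grip": 1,"dx": -0.018,"dy": 0.833,"dz": 0,"roll": 0},
  ],
)

```text
time: 12.7
tcp_pos: [552.8, 25.5, 212.2]
orientation: [-0.0, 0.719, 0.695, 0.0]
force: [-0.1, 1.5, -0.4]
finger_gap: 0.652
finger_force: 0.0
```

Call:
carry_out(
  targets=[
    {"grip": 1,"dx": -0.018,"dy": 0.833,"dz": 0,"roll": 0},
    {"grip": 1,"dx": -0.018,"dy": 0.833,"dz": 0,"roll": 0},
  ],
)

```text
time: 12.9
tcp_pos: [550.9, 110.7, 212.2]
orientation: [-0.0, 0.718, 0.696, 0.0]
force: [0.9, -0.3, -0.1]
finger_gap: 0.824
finger_force: 0.0
```

Call:
carry_out(
  targets=[
    {"grip": 1,"dx": -0.018,"dy": 0.833,"dz": 0,"roll": 0},
    {"grip": 1,"dx": -0.018,"dy": 0.833,"dz": 0,"roll": 0},
  ],
)

```text
time: 13.1
tcp_pos: [549.1, 194.2, 212.1]
orientation: [-0.0, 0.718, 0.696, 0.0]
force: [0.2, 0.5, -0.5]
finger_gap: 0.992
finger_force: 0.0
```

Call:
carry_out(
  targets=[
    {"grip": 1,"dx": -0.018,"dy": 0.833,"dz": 0,"roll": 0},
    {"grip": 1,"dx": -0.018,"dy": 0.833,"dz": 0,"roll": 0},
  ],
)

```text
time: 13.3
tcp_pos: [547.4, 277.6, 212.1]
orientation: [-0.0, 0.718, 0.696, 0.0]
force: [0.7, 0.0, -0.4]
finger_gap: 1.0
finger_force: 0.0
```

Call:
carry_out(
  targets=[
    {"grip": 1,"dx": -0.018,"dy": 0.833,"dz": 0,"roll": 0},
    {"grip": 1,"dx": -0.018,"dy": 0.833,"dz": 0,"roll": 0},
    {"grip": 1,"dx": -0.018,"dy": 0.833,"dz": 0,"roll": 0},
    {"grip": 1,"dx": -0.018,"dy": 0.833,"dz": 0,"roll": 0},
  ],
)

```text
time: 13.7
tcp_pos: [546.0, 357.8, 211.6]
orientation: [0.001, 0.718, 0.696, -0.001]
force: [0.5, -0.8, -0.2]
finger_gap: 1.001
finger_force: 0.0
```

Call:
carry_out(
  targets=[
    {"grip": 1,"dx": 0,"dy": 0,"dz": -0.35,"roll": 0},
    {"grip": 1,"dx": 0,"dy": 0,"dz": -0.65,"roll": 0},
    {"grip": 1,"dx": 0,"dy": 0,"dz": -0.65,"roll": 0},
  ],
)

```text
time: 14.0
tcp_pos: [544.1, 354.4, 143.3]
orientation: [0.0, 0.719, 0.695, -0.004]
force: [-0.3, 0.6, 0.2]
finger_gap: 0.997
finger_force: 0.0
```

Call:
carry_out(
  targets=[
    {"grip": 1,"dx": 0,"dy": 0,"dz": -0.35,"roll": 0},
    {"grip": 1,"dx": 0,"dy": 0,"dz": -0.65,"roll": 0},
    {"grip": 1,"dx": 0,"dy": 0,"dz": -0.65,"roll": 0},
  ],
)

```text
time: 14.3
tcp_pos: [544.4, 355.9, 79.9]
orientation: [-0.0, 0.719, 0.695, -0.003]
force: [-0.4, -0.7, 0.1]
finger_gap: 1.001
finger_force: 0.0
```

Call:
carry_out(
  targets=[
    {"grip": -1,"dx": 0,"dy": 0,"dz": 0,"roll": 0},
    {"grip": -1,"dx": 0,"dy": 0,"dz": 0,"roll": 0},
    {"grip": -1,"dx": 0,"dy": 0,"dz": 0,"roll": 0},
    {"grip": -1,"dx": 0,"dy": 0,"dz": 0,"roll": 0},
    {"grip": -1,"dx": 0,"dy": 0,"dz": 0,"roll": 0},
  ],
  newtons=55,
)

```text
time: 14.8
tcp_pos: [545.7, 359.1, 82.9]
orientation: [0.0, 0.718, 0.696, 0.001]
force: [0.5, -0.3, -0.3]
finger_gap: 0.587
finger_force: 0.0
```

Call:
carry_out(
  targets=[
    {"grip": -1,"dx": 0,"dy": 0,"dz": 0,"roll": 0},
    {"grip": -1,"dx": 0,"dy": 0,"dz": 0,"roll": 0},
    {"grip": -1,"dx": 0,"dy": 0,"dz": 0,"roll": 0},
    {"grip": -1,"dx": 0,"dy": 0,"dz": 0,"roll": 0},
    {"grip": -1,"dx": 0,"dy": 0,"dz": 0,"roll": 0},
  ],
)

```text
time: 15.3
tcp_pos: [545.5, 358.8, 82.0]
orientation: [0.0, 0.718, 0.696, -0.0]
force: [-0.9, 0.5, -0.2]
finger_gap: 0.281
finger_force: 55.0
```

Call:
carry_out(
  targets=[
    {"grip": -1,"dx": 0,"dy": 0,"dz": 0.2,"roll": 0},
    {"grip": -1,"dx": 0,"dy": 0,"dz": 0.5,"roll": 0},
    {"grip": -1,"dx": 0,"dy": 0,"dz": 0.8,"roll": 0},
    {"grip": -1,"dx": 0,"dy": 0,"dz": 1,"roll": 0},
    {"grip": -1,"dx": 0,"dy": 0,"dz": 1,"roll": 0},
  ],
)

```text
time: 15.8
tcp_pos: [546.9, 359.7, 184.9]
orientation: [0.0, 0.718, 0.696, 0.003]
force: [0.9, 0.2, -1.8]
finger_gap: 0.274
finger_force: 55.0
```

Call:
carry_out(
  targets=[
    {"grip": -1,"dx": 0,"dy": 0,"dz": 0.4,"roll": 0},
    {"grip": -1,"dx": 0,"dy": 0,"dz": 0.4,"roll": 0},
  ],
)

```text
time: 16.0
tcp_pos: [547.2, 359.8, 225.1]
orientation: [0.0, 0.718, 0.696, 0.003]
force: [1.6, 0.7, -0.7]
finger_gap: 0.283
finger_force: 55.0
```

```bash
cat >> fit.py <<'E'
def blobs(n,save=None):
    im=read_camera(n)
    if save: cv2.imwrite(save,im)
    h=cv2.cvtColor(im,cv2.COLOR_BGR2HSV); m=cv2.inRange(h,(23,150,90),(33,255,255))
    k,l,st,c=cv2.connectedComponentsWithStats(m)
    for i in range(1,k):
        if st[i,4]<25: continue
        v,u=np.nonzero(l==i); P=np.array([at_z(n,(a,b),96) for a,b in zip(v,u)])[:,:2]
        d=P-[553.7,7.4]; J=np.c_[d[:,0]+.016*d[:,1],d[:,1]-.016*d[:,0]]
        if abs(J[:,1].mean())<110 and -130<J[:,0].mean()<300: print(n,st[i,4],'x',J[:,0].min().round(),J[:,0].max().round(),'y',J[:,1].min().round(),J[:,1].max().round())
E
python3 - <<'E'
from fit import *
blobs('top','pics/top4.png'); blobs('side','pics/side4.png')
s=telemetry.state(); print(s['time'],s['tcp_pos'],s['orientation'],s['force'])
E
```

```text
side 37 x -58.0 -46.0 y 14.0 44.0
16.1 [545.11250368 358.7403998  221.18319669] [-7.41992554e-05  7.17831049e-01  6.96217291e-01 -2.51742075e-04] [-0.1013675   0.09101381 -2.32632274]
```

```bash
sed -i 's/(23,150,90),(33,255,255)/(21,150,70),(38,255,255)/; s/im=read_camera(n)$/im=read_camera(n) if not isinstance(save,np.ndarray) else save/; s/    if save: cv2/    if isinstance(save,str): cv2/' fit.py
python3 - <<'E'
from fit import *
for n in('top','side'):
    im=cv2.imread(f'pics/{n}4.png'); blobs(n,im)
im=cv2.imread('pics/top4.png'); h=cv2.cvtColor(im,cv2.COLOR_BGR2HSV); print(h[162,300],h[203,302],h[200,333],h[160,340],im[162,300])
E
```

```text
top 36 x 182.0 248.0 y 74.0 85.0
top 220 x 180.0 194.0 y -53.0 37.0
side 38 x -58.0 -46.0 y 14.0 44.0
[ 30 125 247] [ 30 123 247] [ 27 137 244] [ 28 142 243] [126 247 247]
```

```bash
sed -i 's/(21,150,70),(38,255,255)/(23,95,110),(36,255,255)/' fit.py
python3 - <<'E'
from fit import *
for n in('top','side'):
    im=cv2.imread(f'pics/{n}4.png'); blobs(n,im)
cv2.imwrite('pics/c4.png',cv2.resize(cv2.imread('pics/top4.png')[70:250,130:370],(800,600)))
E
```

```text
top 311 x 41.0 72.0 y 8.0 70.0
top 262 x 41.0 75.0 y -68.0 -9.0
top 228 x -58.0 1.0 y 20.0 53.0
top 261 x -58.0 -1.0 y -47.0 -23.0
side 40 x -58.0 -46.0 y 14.0 44.0
```

View pics/c4.png

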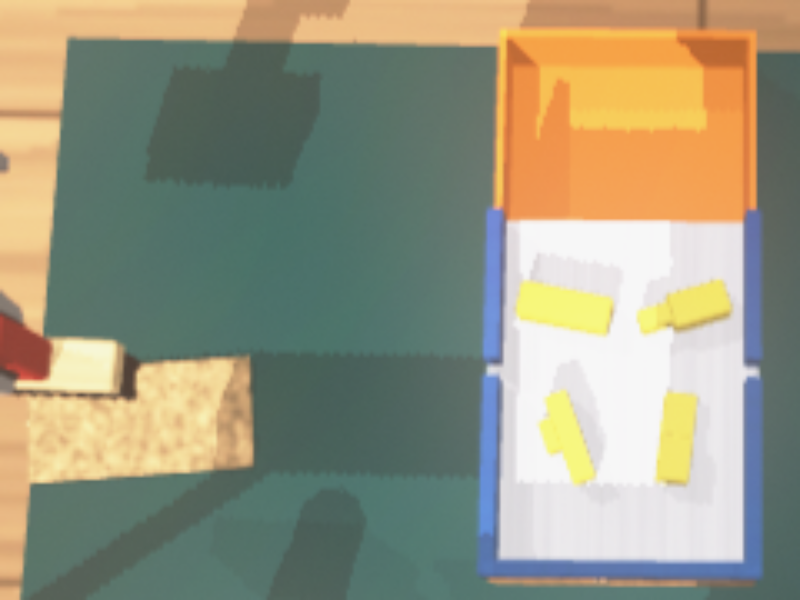

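Two offcuts lie on each half of the bed: A y 8..70 and B y −68..−9 near the open end, C y 20..53 and D y −47..−23 behind. A centre pass should catch all four, and side passes will clean up.

Call:
carry_out(
  targets=[
    {"grip": -1,"dx": -0.204,"dy": -0.45,"dz": 0,"roll": 0.0037},
    {"grip": -1,"dx": -0.204,"dy": -0.8825,"dz": 0,"roll": 0.0037},
    {"grip": -1,"dx": -0.204,"dy": -0.8825,"dz": 0,"roll": 0.0037},
  ],
)

```text
time: 16.4
tcp_pos: [524.5, 262.8, 220.1]
orientation: [0.001, 0.717, 0.697, -0.003]
force: [1.4, -0.3, -1.4]
finger_gap: 0.279
finger_force: 55.0
```

Call:
carry_out(
  targets=[
    {"grip": -1,"dx": -0.204,"dy": -0.45,"dz": 0,"roll": 0.0037},
    {"grip": -1,"dx": -0.204,"dy": -0.8825,"dz": 0,"roll": 0.0037},
    {"grip": -1,"dx": -0.204,"dy": -0.8825,"dz": 0,"roll": 0.0037},
  ],
)

```text
time: 16.7
tcp_pos: [503.8, 175.5, 220.5]
orientation: [0.0, 0.713, 0.701, -0.002]
force: [0.7, 0.0, -2.6]
finger_gap: 0.283
finger_force: 55.0
```

Call:
carry_out(
  targets=[
    {"grip": -1,"dx": -0.204,"dy": -0.45,"dz": 0,"roll": 0.0037},
    {"grip": -1,"dx": -0.204,"dy": -0.8825,"dz": 0,"roll": 0.0037},
    {"grip": -1,"dx": -0.204,"dy": -0.8825,"dz": 0,"roll": 0.0037},
  ],
)

```text
time: 17.0
tcp_pos: [483.2, 88.3, 221.0]
orientation: [0.0, 0.709, 0.706, -0.002]
force: [0.4, 0.1, -1.7]
finger_gap: 0.278
finger_force: 55.0
```

Call:
carry_out(
  targets=[
    {"grip": -1,"dx": -0.204,"dy": -0.45,"dz": 0,"roll": 0.0037},
    {"grip": -1,"dx": -0.204,"dy": -0.8825,"dz": 0,"roll": 0.0037},
    {"grip": -1,"dx": -0.204,"dy": -0.8825,"dz": 0,"roll": 0.0037},
    {"grip": -1,"dx": -0.204,"dy": -0.8825,"dz": 0,"roll": 0.0037},
    {"grip": -1,"dx": -0.204,"dy": -0.8825,"dz": 0,"roll": 0.0037},
  ],
)

```text
time: 17.5
tcp_pos: [463.8, 7.3, 221.4]
orientation: [-0.0, 0.701, 0.713, -0.0]
force: [-0.1, 0.5, -2.3]
finger_gap: 0.277
finger_force: 55.0
```

Call:
carry_out(
  targets=[
    {"grip": -1,"dx": 0,"dy": 0,"dz": 0,"roll": 0},
    {"grip": -1,"dx": 0,"dy": 0,"dz": 0,"roll": 0},
  ],
)

```text
time: 17.7
tcp_pos: [463.8, 7.0, 221.8]
orientation: [-0.0, 0.701, 0.713, -0.0]
force: [0.2, 0.3, -2.2]
finger_gap: 0.279
finger_force: 55.0
```

Call:
carry_out(
  targets=[
    {"grip": -1,"dx": 0,"dy": 0,"dz": -0.2,"roll": 0},
    {"grip": -1,"dx": 0,"dy": 0,"dz": -0.4,"roll": 0},
    {"grip": -1,"dx": 0,"dy": 0,"dz": -0.55,"roll": 0},
    {"grip": -1,"dx": 0,"dy": 0,"dz": -0.61,"roll": 0},
    {"grip": -1,"dx": 0,"dy": 0,"dz": -0.63,"roll": 0},
  ],
)

```text
time: 18.2
tcp_pos: [463.6, 6.2, 158.6]
orientation: [-0.0, 0.701, 0.713, -0.001]
force: [0.2, 0.8, -2.6]
finger_gap: 0.283
finger_force: 55.0
```

Call:
carry_out(
  targets=[
    {"grip": -1,"dx": 0,"dy": 0,"dz": 0,"roll": 0},
    {"grip": -1,"dx": 0,"dy": 0,"dz": 0,"roll": 0},
    {"grip": -1,"dx": 0,"dy": 0,"dz": 0,"roll": 0},
  ],
)

```text
time: 18.5
tcp_pos: [464.3, 6.0, 159.7]
orientation: [0.0, 0.701, 0.713, 0.001]
force: [0.2, 0.1, -2.0]
finger_gap: 0.278
finger_force: 55.0
```

Call:
carry_out(
  targets=[
    {"grip": -1,"dx": 0.1,"dy": 0,"dz": -0.015,"roll": 0},
    {"grip": -1,"dx": 0.25,"dy": 0.003,"dz": -0.015,"roll": 0},
    {"grip": -1,"dx": 0.4,"dy": 0.006,"dz": -0.015,"roll": 0},
    {"grip": -1,"dx": 0.55,"dy": 0.009,"dz": -0.015,"roll": 0},
    {"grip": -1,"dx": 0.7,"dy": 0.011,"dz": -0.015,"roll": 0},
  ],
)

```text
time: 19.0
tcp_pos: [534.8, 7.1, 157.5]
orientation: [-0.0, 0.701, 0.713, -0.0]
force: [-0.3, -0.4, -1.8]
finger_gap: 0.279
finger_force: 55.0
```

Call:
carry_out(
  targets=[
    {"grip": -1,"dx": 0.15,"dy": 0.002,"dz": 0,"roll": 0},
    {"grip": -1,"dx": 0.3,"dy": 0.005,"dz": 0,"roll": 0},
    {"grip": -1,"dx": 0.45,"dy": 0.007,"dz": 0,"roll": 0},
    {"grip": -1,"dx": 0.6,"dy": 0.01,"dz": 0,"roll": 0},
    {"grip": -1,"dx": 0.75,"dy": 0.012,"dz": 0,"roll": 0},
  ],
)

```text
time: 19.5
tcp_pos: [609.5, 8.2, 157.2]
orientation: [-0.0, 0.701, 0.713, -0.0]
force: [-1.4, 0.1, -1.6]
finger_gap: 0.28
finger_force: 55.0
```

Call:
carry_out(
  targets=[
    {"grip": -1,"dx": 0.15,"dy": 0.002,"dz": 0,"roll": 0},
    {"grip": -1,"dx": 0.3,"dy": 0.005,"dz": 0,"roll": 0},
    {"grip": -1,"dx": 0.45,"dy": 0.007,"dz": 0,"roll": 0},
    {"grip": -1,"dx": 0.6,"dy": 0.01,"dz": 0,"roll": 0},
    {"grip": -1,"dx": 0.73,"dy": 0.012,"dz": 0,"roll": 0},
  ],
)

```text
time: 20.0
tcp_pos: [683.2, 9.6, 157.2]
orientation: [0.0, 0.701, 0.713, 0.0]
force: [0.1, -0.6, -1.6]
finger_gap: 0.282
finger_force: 55.0
```

```bash
python3 - <<'E'
from fit import *
blobs('top','pics/top5.png'); blobs('side','pics/side5.png')
s=telemetry.state(); print(s['time'],s['tcp_pos'],s['orientation'],s['force'])
cv2.imwrite('pics/c5.png',np.hstack([cv2.resize(cv2.imread('pics/top5.png')[70:250,260:380],(400,600)),cv2.resize(cv2.imread('pics/side5.png')[110:260,190:370],(400,333)) .repeat(1,0) if 0 else cv2.copyMakeBorder(cv2.resize(cv2.imread('pics/side5.png')[110:260,190:370],(400,333)),0,267,0,0,cv2.BORDER_CONSTANT)]))
E
```

```text
side 288 x 114.0 171.0 y 50.0 131.0
20.1 [683.58476102   9.57439669 157.04826967] [5.70953202e-04 7.01201140e-01 7.12963246e-01 2.12319563e-04] [-0.6902209   0.34928451 -2.57895807]
```

View pics/c5.png

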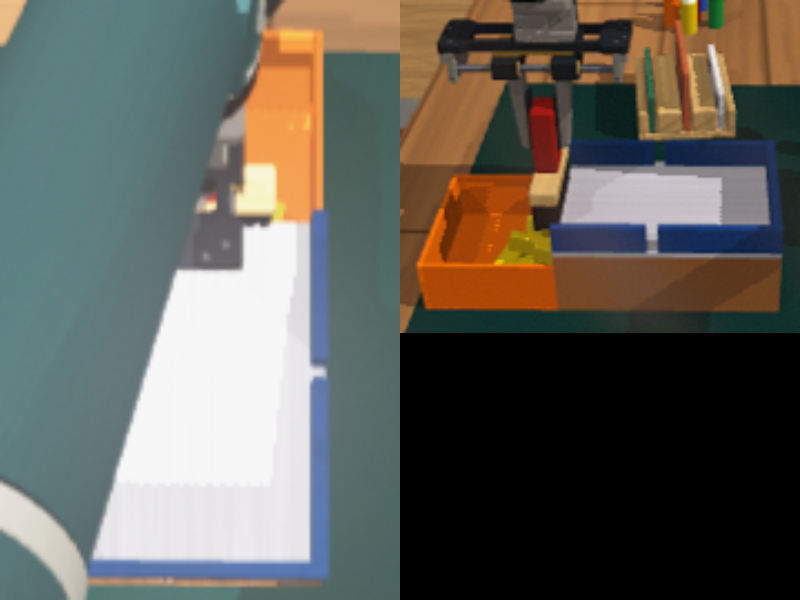

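The bed is clear in both views, and the offcuts lie in the tray against the bed's end face (right crop, (525, 245)). I'll lift the brush, move it over the mat and check.

Call:
carry_out(
  targets=[
    {"grip": -1,"dx": 0,"dy": 0,"dz": 0.15,"roll": 0},
    {"grip": -1,"dx": 0,"dy": 0,"dz": 0.35,"roll": 0},
    {"grip": -1,"dx": 0,"dy": 0,"dz": 0.65,"roll": 0},
    {"grip": -1,"dx": 0,"dy": 0,"dz": 0.65,"roll": 0},
  ],
)

```text
time: 20.5
tcp_pos: [684.1, 8.9, 228.3]
orientation: [0.003, 0.702, 0.713, 0.003]
force: [0.1, 0.2, -1.4]
finger_gap: 0.28
finger_force: 55.0
```

Call:
carry_out(
  targets=[
    {"grip": -1,"dx": -0.345,"dy": 0.45,"dz": 0,"roll": -0.0037},
    {"grip": -1,"dx": -0.345,"dy": 0.873,"dz": 0,"roll": -0.0037},
    {"grip": -1,"dx": -0.345,"dy": 0.873,"dz": 0,"roll": -0.0037},
  ],
)

```text
time: 20.8
tcp_pos: [645.1, 106.8, 222.0]
orientation: [-0.003, 0.702, 0.713, 0.001]
force: [0.8, 1.1, -1.8]
finger_gap: 0.277
finger_force: 55.0
```

Call:
carry_out(
  targets=[
    {"grip": -1,"dx": -0.345,"dy": 0.45,"dz": 0,"roll": -0.0037},
    {"grip": -1,"dx": -0.345,"dy": 0.873,"dz": 0,"roll": -0.0037},
    {"grip": -1,"dx": -0.345,"dy": 0.873,"dz": 0,"roll": -0.0037},
  ],
)

```text
time: 21.1
tcp_pos: [610.0, 193.7, 221.9]
orientation: [-0.003, 0.705, 0.709, 0.001]
force: [-0.4, 1.9, -2.5]
finger_gap: 0.277
finger_force: 55.0
```

Call:
carry_out(
  targets=[
    {"grip": -1,"dx": -0.345,"dy": 0.45,"dz": 0,"roll": -0.0037},
    {"grip": -1,"dx": -0.345,"dy": 0.873,"dz": 0,"roll": -0.0037},
    {"grip": -1,"dx": -0.345,"dy": 0.873,"dz": 0,"roll": -0.0037},
  ],
)

```text
time: 21.4
tcp_pos: [574.9, 280.7, 221.9]
orientation: [-0.002, 0.71, 0.705, 0.001]
force: [-0.2, 0.1, -3.0]
finger_gap: 0.285
finger_force: 55.0
```

Call:
carry_out(
  targets=[
    {"grip": -1,"dx": -0.345,"dy": 0.45,"dz": 0,"roll": -0.0037},
    {"grip": -1,"dx": -0.345,"dy": 0.873,"dz": 0,"roll": -0.0037},
    {"grip": -1,"dx": -0.345,"dy": 0.873,"dz": 0,"roll": -0.0037},
    {"grip": -1,"dx": -0.345,"dy": 0.873,"dz": 0,"roll": -0.0037},
    {"grip": -1,"dx": -0.345,"dy": 0.873,"dz": 0,"roll": -0.0037},
  ],
)

```text
time: 21.9
tcp_pos: [544.3, 357.0, 222.5]
orientation: [0.0, 0.718, 0.696, -0.0]
force: [-0.1, -0.5, -3.0]
finger_gap: 0.279
finger_force: 55.0
```

```bash
python3 - <<'E'
from fit import *
blobs('top','pics/top6.png'); blobs('side','pics/side6.png')
s=telemetry.state(); print(s['time'],s['tcp_pos'],s['orientation'],s['force'])
cv2.imwrite('pics/c6.png',np.hstack([cv2.resize(cv2.imread('pics/top6.png')[70:250,260:380],(400,600)),cv2.copyMakeBorder(cv2.resize(cv2.imread('pics/side6.png')[110:260,190:370],(400,333)),0,267,0,0,cv2.BORDER_CONSTANT)]))
E
```

```text
top 668 x 117.0 170.0 y -62.0 65.0
side 305 x 114.0 171.0 y 54.0 131.0
22.0 [544.60210049 356.6577472  222.69768204] [ 3.06620452e-04  7.18716355e-01  6.95303313e-01 -1.02555012e-04] [ 0.15075298 -0.42578216 -2.20344228]
```

View pics/c6.png

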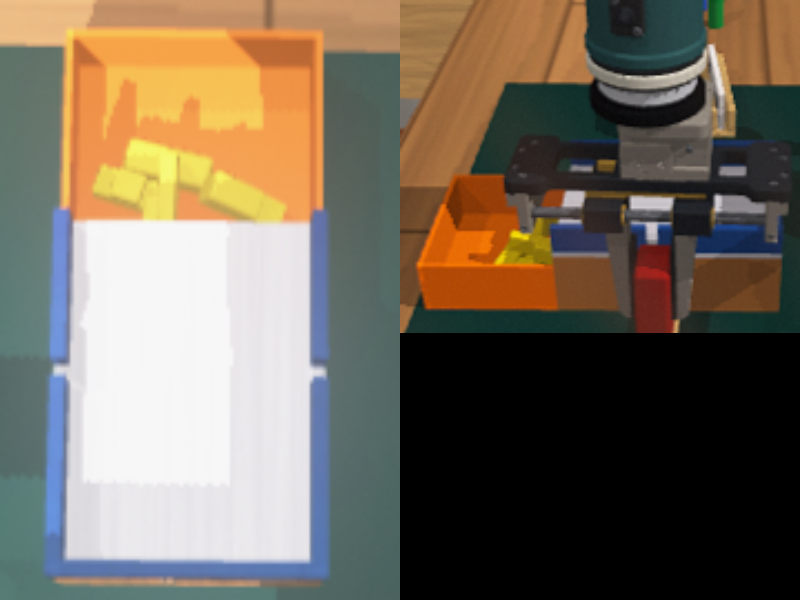

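All four offcuts are in the tray (left crop, around (95–285, 140–220)) and the bed is empty. Setting the brush down.

Call:
carry_out(
  targets=[
    {"grip": -1,"dx": 0.01,"dy": 0,"dz": -0.3,"roll": 0},
    {"grip": -1,"dx": 0.01,"dy": 0,"dz": -0.6,"roll": 0},
    {"grip": -1,"dx": 0.01,"dy": 0,"dz": -0.9,"roll": 0},
    {"grip": -1,"dx": 0.01,"dy": 0,"dz": -1,"roll": 0},
  ],
)

```text
time: 22.4
tcp_pos: [543.6, 356.2, 119.6]
orientation: [-0.0, 0.718, 0.696, -0.003]
force: [0.0, -0.2, -2.7]
finger_gap: 0.277
finger_force: 55.0
```

Call:
carry_out(
  targets=[
    {"grip": -1,"dx": 0,"dy": 0,"dz": -0.15,"roll": 0},
    {"grip": -1,"dx": 0,"dy": 0,"dz": -0.28,"roll": 0},
    {"grip": -1,"dx": 0,"dy": 0,"dz": -0.36,"roll": 0},
    {"grip": -1,"dx": 0,"dy": 0,"dz": -0.39,"roll": 0},
    {"grip": -1,"dx": 0,"dy": 0,"dz": -0.39,"roll": 0},
  ],
)

```text
time: 22.9
tcp_pos: [544.9, 358.6, 83.6]
orientation: [0.0, 0.718, 0.696, -0.0]
force: [0.1, -0.6, -1.4]
finger_gap: 0.284
finger_force: 55.0
```

Call:
carry_out(
  targets=[
    {"grip": -1,"dx": 0,"dy": 0,"dz": -0.005,"roll": 0},
    {"grip": -1,"dx": 0,"dy": 0,"dz": -0.01,"roll": 0},
    {"grip": -1,"dx": 0,"dy": 0,"dz": -0.01,"roll": 0},
    {"grip": -1,"dx": 0,"dy": 0,"dz": -0.01,"roll": 0},
  ],
)

```text
time: 23.3
tcp_pos: [544.9, 358.7, 82.9]
orientation: [0.0, 0.718, 0.696, 0.0]
force: [0.4, 1.2, -2.5]
finger_gap: 0.278
finger_force: 55.0
```

Call:
carry_out(
  targets=[
    {"grip": -1,"dx": 0,"dy": 0,"dz": -0.005,"roll": 0},
    {"grip": -1,"dx": 0,"dy": 0,"dz": -0.01,"roll": 0},
    {"grip": -1,"dx": 0,"dy": 0,"dz": -0.01,"roll": 0},
    {"grip": -1,"dx": 0,"dy": 0,"dz": -0.01,"roll": 0},
  ],
)

```text
time: 23.7
tcp_pos: [544.9, 358.7, 82.0]
orientation: [-0.0, 0.718, 0.696, 0.0]
force: [-0.2, 0.5, 1.5]
finger_gap: 0.278
finger_force: 55.0
```

Call:
carry_out(
  targets=[
    {"grip": 0.6,"dx": 0,"dy": 0,"dz": 0,"roll": 0},
    {"grip": 0.6,"dx": 0,"dy": 0,"dz": 0,"roll": 0},
    {"grip": 0.6,"dx": 0,"dy": 0,"dz": 0,"roll": 0},
    {"grip": 0.6,"dx": 0,"dy": 0,"dz": 0,"roll": 0},
    {"grip": 0.6,"dx": 0,"dy": 0,"dz": 0,"roll": 0},
  ],
)

```text
time: 24.2
tcp_pos: [544.8, 358.5, 81.5]
orientation: [0.0, 0.718, 0.696, -0.0]
force: [-0.7, 0.7, -0.1]
finger_gap: 0.692
finger_force: 0.0
```

Call:
carry_out(
  targets=[
    {"grip": 0.6,"dx": 0,"dy": 0,"dz": 0.15,"roll": 0},
    {"grip": 0.6,"dx": 0,"dy": 0,"dz": 0.4,"roll": 0},
    {"grip": 0.6,"dx": 0,"dy": 0,"dz": 0.7,"roll": 0},
    {"grip": 0.6,"dx": 0,"dy": 0,"dz": 1,"roll": 0},
    {"grip": 0.6,"dx": 0,"dy": 0,"dz": 1,"roll": 0},
  ],
)

```text
time: 24.7
tcp_pos: [547.6, 359.9, 187.5]
orientation: [0.0, 0.718, 0.696, 0.005]
force: [0.3, 0.4, 0.1]
finger_gap: 0.8
finger_force: 0.0
```

Call:
carry_out(
  targets=[
    {"grip": 0.6,"dx": 0,"dy": 0,"dz": 0.6,"roll": 0},
    {"grip": 0.6,"dx": 0,"dy": 0,"dz": 0.6,"roll": 0},
    {"grip": 0.6,"dx": 0,"dy": 0,"dz": 0.6,"roll": 0},
  ],
)

```text
time: 25.0
tcp_pos: [545.9, 359.1, 244.2]
orientation: [0.0, 0.718, 0.696, 0.002]
force: [0.4, 0.3, -0.4]
finger_gap: 0.8
finger_force: 0.0
```

Call:
carry_out(
  targets=[
    {"grip": 0.6,"dx": -1,"dy": 0,"dz": 0,"roll": 0},
    {"grip": 0.6,"dx": -1,"dy": 0,"dz": 0,"roll": 0},
    {"grip": 0.6,"dx": -1,"dy": 0,"dz": 0,"roll": 0},
    {"grip": 0.6,"dx": -1,"dy": 0,"dz": 0,"roll": 0},
  ],
)

```text
time: 25.4
tcp_pos: [443.3, 358.7, 240.6]
orientation: [-0.0, 0.717, 0.697, -0.001]
force: [1.0, -0.4, 0.5]
finger_gap: 0.8
finger_force: 0.0
```

```bash
python3 - <<'E'
from fit import *
t=read_camera('top');s_=read_camera('side')
cv2.imwrite('pics/c7.png',np.vstack([cv2.resize(t[70:300,130:540],(535,300)),cv2.resize(s_[120:380,150:450],(346,300)).copy() if 0 else cv2.copyMakeBorder(cv2.resize(s_[120:380,150:450],(346,300)),0,0,0,189,cv2.BORDER_CONSTANT)]))
s=telemetry.state(); print(s['time'],s['tcp_pos'],s['force'])
E
```

```text
25.5 [445.66163583 358.23999965 241.17113213] [-0.66630397  0.37293732 -0.36498106]
```

View pics/c7.png

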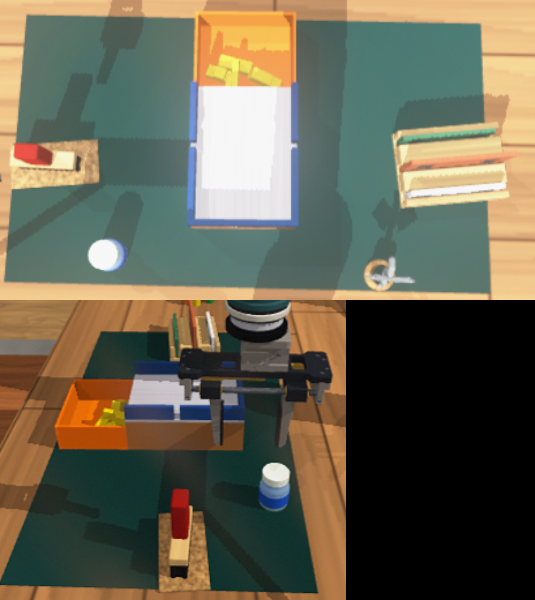

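The brush is upright on its mat (top view (45, 155)) and the offcuts are in the tray (245, 70). The red panel is in the rack (450, 162), and the jar (106, 255) and dragon (385, 273) haven't moved. Handing in.

```bash
python3 -c "
from rig import order; print(order.job_done())"
```

```text
the job is handed in; nothing more can be done
None
```

I've handed the job in after about 25.5 s of the 72 s allowed: the last pictures show the red panel in the rack's middle slot, all four offcuts in the tray, the brush upright on its mat, and the dragon, jar and other two panels apparently undisturbed.

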